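Bolt the work rest to the belt grinder

TASK

Fit the loose work rest on the belt grinder's bracket, sliding it gently up to both the end stop and the back fence so that its keyhole lies over the bracket's, then put the red-winged thumbscrew down through both holes and lock it with a quarter turn clockwise. Never press the parts together hard (keep well under 30 N), leave the whetstone, tin and brush where they are, and let go of everything at the end.

Things in the scene. Friction and masses are not known exactly. Their poses are not given: they have to be found in the camera images.
- grinder: Low belt grinder, teal belt, fixed. Origin on the table under the middle of its rest bracket; x along the belt, y from the bracket to the belt (belt at y 80 to 180 mm, top z 110 mm; nothing above 130 mm), z up. The blue bracket sits anywhere within -30 to +30 mm of its middle position along x; this shift is NOT measured: feel for its end stop. It is clamped but rubber-mounted: it gives 1 mm per 8 N downwards (30 N sideways) and springs back.
- ledge_mid (a point): Fixed point 80 mm above the grinder's origin, grinder's axes: top face of the bracket's flat ledge, 8 mm thick. The ledge spans x -120 to +85 mm (plus the shift), y -38 to +35.5 mm, where a back fence 7 mm high stands. At +x a 7 mm high end stop has its face at x = 65.5 mm plus the shift. Both are on the bracket; the ledge below is open for 40 mm.
- hole_mid (a point): Fixed point, grinder's axes, at ledge_mid + 40 mm in x: centre of the bracket's keyhole if the shift were 0 (the real hole moves with the bracket). A rest flat on the ledge touching end stop (+x) and fence (+y) has its keyhole within 0.5 mm of the bracket's. Under the ledge, lugs stop the screw's key after about 90 degrees clockwise (seen from above) and block it anticlockwise.
- rest_rib (a point): Grasp point of the loose work rest: aluminium plate 130 (x) x 70 (y) x 8 mm, about 0.3 kg, with a yellow grip rib 50 (x) x 12 (y) x 26 mm high. The point is in the rib near the centre of mass, 22 mm to -x of the plate's centre, 21 mm above its underside. The rib spans -33 to +17 mm in x and ends 13 mm above the point. x along the plate, z up; fitted, its axes point as the grinder's.
- rest_hole (a point): Centre of the rest's keyhole at the plate's top face, 40 mm to +x of the plate's centre, 62 mm to +x of rest_rib. Keyhole (same in rest and bracket): 15 mm square with two ears, 30 mm long (x) over the ears, ears 8 mm wide (y), right through. Axes as rest_rib. Fitted, its height is 88 mm.
- screw_wing (a point): Centre, for grasping, of the red wing, 26 (x) x 9 (y) x 28 mm (z), of the loose brass thumbscrew (0.07 kg), 48 mm above the flange's underside. z up along the screw; x along the wing and the cross key at its foot. It starts upright in a fixed wooden stand 80 x 70 x 45 mm high; lift it 35 mm to clear.
- screw_seat (a point): Centre of the underside of the screw's flange (26 mm across), resting on the rest when home, at height 88 mm. Axes as screw_wing. Below it: 12 mm round shank; cross key 26 (x) x 5 (y) mm, 18.5 to 23.5 mm below; blunt chamfered tip to 31 mm below. The key passes the keyholes only with x along their length (either way round); home, it is below the bracket and can turn.
- whetstone: Grey whetstone on a wooden base, 110 x 45 x 34 mm, origin under its centre. Leave alone.
- tin: Closed blue tin, 60 mm across, 80 mm high, origin under its centre. Leave alone.
- brush: Hand brush lying on the table, origin under it. Leave alone.
There are look-alikes about, which are no part of the job. Several things look just like the part that bears rest_rib: the one meant starts farthest to the robot's left. What is meant by the part that bears screw_wing is not turquoise, and is the smaller of those in its own colour.

How it is judged:
On the way, in this order (a step that is already met when the one before it is completed fails the run):
1. the work rest lies flat on the bracket (z of rest_hole in the frame of grinder between 0.085 and 0.0905 m and y of rest_hole in the frame of grinder between -0.02 and 0.005 m and x of rest_hole in the frame of grinder between -0.04 and 0.08 m and angle between rest_hole's own z axis and vertical below 0.06 rad), for 0.2 s.
2. the screw is down through both keyholes, its flange on the rest, not yet turned (z of rest_hole in the frame of grinder between 0.085 and 0.0905 m and y of rest_hole in the frame of grinder between -0.004 and 0.004 m and x of rest_hole in the frame of grinder between 0.005 and 0.075 m and angle between rest_hole's own z axis and vertical below 0.06 rad and angle between the x axis of rest_hole and the x axis of grinder, either way round below 0.1 rad and z of screw_seat in the frame of grinder between 0.085 and 0.0908 m and horizontal distance between screw_seat and rest_hole below 0.004 m and angle between screw_seat's own z axis and vertical below 0.12 rad and angle between the x axis of screw_seat and the x axis of grinder, either way round below 0.5 rad), for 0.1 s.
At the end, for the whole second after the job is handed in: Rest flat and square (0.1 rad) on the bracket, keyhole at height 85-90.5 mm, y -4 to 4 mm, x 5-75 mm in the grinder frame; screw through both keyholes, flange underside at 85-90.8 mm, within 4 mm of the keyhole centre, upright to 0.12 rad, turned over 66 degrees; all let go (z of rest_hole in the frame of grinder between 0.085 and 0.0905 m and y of rest_hole in the frame of grinder between -0.004 and 0.004 m and x of rest_hole in the frame of grinder between 0.005 and 0.075 m and angle between rest_hole's own z axis and vertical below 0.06 rad and angle between the x axis of rest_hole and the x axis of grinder, either way round below 0.1 rad and z of screw_seat in the frame of grinder between 0.085 and 0.0908 m and horizontal distance between screw_seat and rest_hole below 0.004 m and angle between screw_seat's own z axis and vertical below 0.12 rad and angle between the x axis of screw_seat and the x axis of grinder, either way round above 1.15 rad); the robot touches nothing.
It fails at once if the rest is pressed against the grinder harder than 30 N (contact force between rest and grinder above 30 N).
It fails at once if the screw is pressed against the rest or the grinder harder than 30 N (contact force between screw and grinder above 30 N or contact force between screw and rest above 30 N).
It fails at once if a bystander is moved by more than 15 mm (distance of any of whetstone, tin, brush from where it was at the start of the episode above 0.015 m).
It also fails if it takes over 72 s, if anything falls off the work surface, if the arm or the gripper's body presses on something with over 40 N, if the wrist force passes 120 N, or if a joint passes its speed limit or range.

ROBOT

A 6-joint arm with a two-finger parallel gripper is mounted at the origin on the work surface. World frame = base frame: x ahead of the robot, y to its left, z up, the work surface at z = 0. Lengths are in m, angles in rad, forces in N, time in s.
With the tool pointing down it reaches from about 0.35 to 0.85 m from the base axis. Payload 8.1 kg.
Tool frame: the origin (TCP) lies at the very end of the fingers, on their centre line; the grasp point (between the pads) lies 19 mm behind it (arm.grip_depth is the distance from the TCP to the grasp point, in m); x points along the fingers, z is the direction in which the jaws open and shut, and the axes are right-handed (so a half turn about x gives the same grasp; the last joint's range is limited). The gripper opens to 93 mm and grips with 3 to 60 N. Pads are 15 mm wide; open, the fingers measure 128 mm over their backs; the gripper's body (75 mm by 188 mm) begins 65 mm behind the grasp point.
Start: joints at [-1.256, 0.13, 1.488, -0, 1.523, -0.085], TCP at [0.234, -0.553, 0.219] pointing down, gripper open.
Joint ranges: [-2.96, 2.96], [-0.89, 2.26], [0.02, 2.5], [-1.34, 4.48], [0, 2.73], [-2.66, 2.66]. Speed limits (rad/s): [2.39, 2.39, 2.79, 3.14, 3.14, 3.14].

INTERFACE

Orientations are given as a rotation vector (axis times angle).
In Python, from rig import arm gives the robot as it stands.
- The arm moves only by the tool jog_arm, never from a script. Its argument "commands" is a list of rows, each a list of 7 numbers: the shift along the world's x, y, z in cm, then the turn, a rotation vector about the world's x, y, z in rad, then the opening, from 0 (shut) to 1 (fully open). In form: [[x, y, z, wx, wy, wz, claw], ...]. A call has 1 to 8 rows; each row shifts and turns the commanded pose from where the row before left it; what a row does not reach is not made up. A row lasts 1/10 s, in which the tool goes at most 50 mm and 8.59 degrees, less where a joint would pass 70% of its speed; a pose out of reach is approached as far as the arm can. A call is refused whole if a number of a shift passes 5 or a number of a turn 0.15, either way. A call with a gripper value outside its range is refused whole. The fingers move at their own pace and stop on an object; "force" is the grip in N (left out, the last holds). Time passes only in rows, so rows that do not move let the fingers close. It gives the time, the measured TCP pose, the force and the opening at its end, in the units of the state.
- arm.state(): the state, without advancing time (a new reading comes with each control period).
- arm.capture(name): name is "side" or "top"; returns the picture (420x560x3 uint8, red, green, blue); there is no depth.
- arm.calibration(name): a dict with "fx", "fy", "cx", "cy" (pixels), "world_to_cam" (4x4, takes a point from world to camera coordinates). Camera axes: x right, y down, z forward; pixel columns grow to the right and rows downward; lengths in m; the calibration is good to about 2 mm. A picture is of the moment at which its call begins. calibration takes no time and is no camera call.
- arm.close_job(): hands the job in, once; it reports no verdict.
The state is a dict: "t": time; "joints": joint angles; "joint_velocities": joint speeds; "effort": joint torques, N m; "tool_pos": TCP position; "orientation": TCP orientation; "ft_force": force on the tool from outside, world axes, zero at the start; "moment": the same for the moment, N m; "grip_width": finger opening in m.
Only numpy, scipy, OpenCV 4.12 (cv2) and the standard library are available. Lean on these libraries where they do the work, as an engineer would, in place of code of your own. Each camera call takes 0.05 s, during which the arm holds its last target. There are 200 camera calls.

## Working session

There is one attempt and no reset: what is moved stays moved. The work goes in short steps, Python scripts to look and compute and a tool call to move; the robot and the scene stay as the last step left them, time stands still between calls to the robot, and variables do not carry over. Pictures are saved under pics/ and viewed, about 8 in all and at most 12, crops included, and the job is handed in when it is done.

Besides the shell and the picture viewer there is one more tool, called after "Emit:" by a JSON object that holds its "method" and its "body", one argument or row to a line. jog_arm: Moves the arm, as the interface text tells. Its arguments: {"type":"object","properties":{"commands":{"type":"array"},"force":{"type":"number"}},"required":["commands"]}

```bash
mkdir -p pics
python3 - <<'E'
from rig import arm
import cv2,numpy as np
for n in("top","side"):
    im=arm.capture(n); cv2.imwrite(f"pics/{n}0.png",im[:,:,::-1])
    c=arm.calibration(n); print(n,c["fx"],c["fy"],c["cx"],c["cy"]);print(np.round(c["world_to_cam"],4).tolist())
s=arm.state();print(s)
E
```

```text
top 429.38068138384716 429.38068138384716 285.90366726223067 211.7824616950214
[[0.0012, -0.9999, -0.0172, -0.1367], [-0.9966, 0.0002, -0.0821, 0.4826], [0.0821, 0.0172, -0.9965, 0.9559], [0.0, 0.0, 0.0, 1.0]]
side 494.11567133943606 494.11567133943606 274.4353274370292 208.93140752087777
[[-0.9505, -0.3106, -0.0093, 0.4202], [-0.1606, 0.5166, -0.841, 0.2351], [0.2661, -0.7979, -0.5409, 0.8127], [0.0, 0.0, 0.0, 1.0]]
{'t': 0.1, 'joints': array([-1.25638116e+00,  1.31105052e-01,  1.48916802e+00, -1.45482705e-05,
        1.52298413e+00, -8.53916011e-02]), 'joint_velocities': array([-2.18100195e-04, -3.14132880e-03, -3.52418766e-03, -3.51704684e-04,
        8.25937583e-05, -4.44738026e-04]), 'effort': array([ 1.75919788e-03, -5.61343074e+01, -4.93094623e+01,  7.71756750e-02,
        2.91418796e-02, -8.46135254e-05]), 'tool_pos': array([ 0.23340614, -0.55218669,  0.21768204]), 'orientation': array([ 0.91086967,  1.37356763, -0.90918431]), 'ft_force': array([ 0.6404397 ,  0.16871515, -0.03735255]), 'moment': array([ 0.01079482,  0.01871857, -0.02562036]), 'grip_width': 0.09312097195796996}
```

View pics/top0.png

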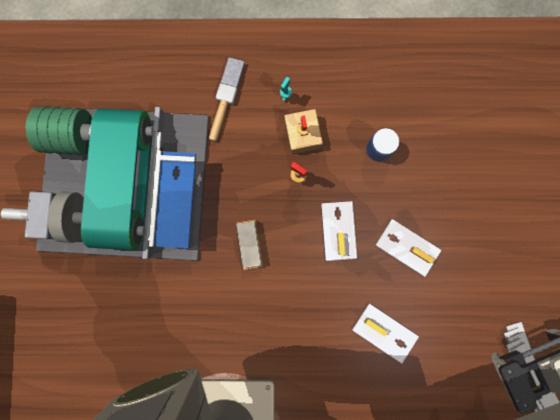

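View pics/side0.png

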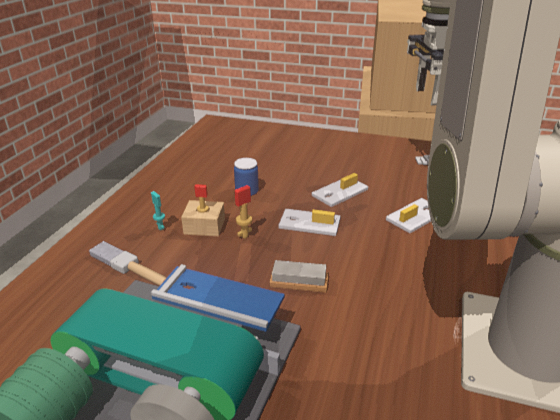

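The top view shows the target rest at (339,231), the leftmost of the three. The smaller red screw is in the stand at (304,125). The blue bracket is at (176,200), with its hole at (176,172) and end stop at (176,157).

```bash
cat > h.py <<'E'
from rig import arm
import cv2,numpy as np
def cam(n):
    c=arm.calibration(n);M=np.array(c["world_to_cam"]);return c,M[:3,:3],M[:3,3]
def ray(n,u,v):
    c,R,t=cam(n);d=R.T@np.array([(u-c["cx"])/c["fx"],(v-c["cy"])/c["fy"],1]);return -R.T@t,d
def onz(n,uv,z):
    o,d=ray(n,*uv);return (o+d*(z-o[2])/d[2])[:2]
def proj(n,p):
    c,R,t=cam(n);q=R@np.asarray(p)+t;return c["fx"]*q[0]/q[2]+c["cx"],c["fy"]*q[1]/q[2]+c["cy"]
def tri(u,v):
    a,d=ray("top",*u);b,e=ray("side",*v)
    s=np.linalg.lstsq(np.c_[d,-e],b-a,rcond=None)[0];p,q=a+d*s[0],b+e*s[1];return (p+q)/2,np.linalg.norm(p-q)
def mask(im,lo,hi):
    return cv2.inRange(cv2.cvtColor(im,cv2.COLOR_RGB2HSV),lo,hi)
def blobs(m,amin=20):
    return sorted([c for c in cv2.findContours(m,cv2.RETR_EXTERNAL,cv2.CHAIN_APPROX_NONE)[0] if cv2.contourArea(c)>=amin],key=lambda c:-cv2.contourArea(c))
def rectz(n,c,z):
    P=np.array([onz(n,p[0]+0.0,z) for p in c],np.float32)*1000
    (x,y),(w,h),a=cv2.minAreaRect(P);return np.round([x,y,w,h,a],1)
C=dict(yellow=((20,120,100),(35,255,255)),blue=((105,120,50),(125,255,255)),white=((0,0,165),(180,45,255)),red=((0,190,120),(6,255,255)))
E
python3 - <<'E'
from h import *
I={n:cv2.imread(f"pics/{n}0.png")[:,:,::-1].copy() for n in("top","side")}
Z=dict(yellow=.034,blue=.08,white=.008,red=.107)
for n in I:
  for k in C:
    for c in blobs(mask(I[n],*C[k]),15)[:6]:
        m=cv2.moments(c);print(n,k,np.round([m['m10']/m['m00'],m['m01']/m['m00'],m['m00']],1),cv2.boundingRect(c),rectz(n,c,Z[k]))
t=cv2.resize(I["top"][85:270,140:370],None,fx=3.4,fy=3.2,interpolation=cv2.INTER_CUBIC)
cv2.imwrite("pics/crop1.png",t[:,:,::-1])
E
```

```text
top yellow [340.9 243.6  99. ] (338, 233, 7, 22) [ 410.9 -258.6   47.3   12.4    4.6]
top yellow [375.8 326.9  96.5] (365, 319, 22, 17) [ 229.7 -332.9   50.5   10.8   55.5]
top yellow [422.5 254.7  87. ] (413, 248, 21, 15) [ 385.8 -438.5   47.6   11.9   58.1]
top blue [ 174.5  204.1 2814.5] (155, 161, 40, 87) [495.  100.8  73.7 184.2  86.7]
top blue [178.1 153.5  72. ] (162, 151, 34, 6) [603.9  94.7  72.5   7.1  85.9]
top white [ 362.2    8.4 3034.5] (234, 0, 232, 18) [ 969.3 -285.7  549.5   42.4   89.5]
top white [  67.6    9.  2354. ] (0, 0, 148, 20) [972.6 377.3 357.   47.9  89.5]
top white [ 385.1  332.9 1831.5] (353, 304, 66, 58) [ 211.7 -358.3  132.1   71.6   56.5]
top white [ 338.7  230.6 1720. ] (322, 201, 35, 60) [ 440.7 -256.7  131.1   71.7    4.1]
top white [ 406.4  246.4 1559.5] (376, 219, 65, 58) [ 402.9 -413.5  131.6   71.8   57.3]
top white [  32.9  214.5 1036. ] (1, 193, 49, 45) [477.9 470.3 110.5 102.3  88.3]
top red [298.2 167.9  76. ] (291, 162, 16, 12) [ 566.8 -163.7   34.7   12.2   58.6]
top red [303.4 122.3  20.5] (302, 117, 4, 11) [ 664.4 -174.7    6.3   21.4  
[... 429 characters left out ...]
8  87. ]
side blue [241.9 170.3  20.5] (235, 167, 20, 6) [ 621.5 -313.4   46.6   23.1   10.8]Traceback (most recent call last):
  File "<stdin>", line 7, in <module>
  File "h.py", line 19, in rectz
    P=np.array([onz(n,p[0]+0.0,z) for p in c],np.float32)*1000
                ~~~^^^^^^^^^^^^^^
  File "h.py", line 8, in onz
    o,d=ray(n,*uv);return (o+d*(z-o[2])/d[2])[:2]
        ~~~^^^^^^^
  File "h.py", line 6, in ray
    c,R,t=cam(n);d=R.T@np.array([(u-c["cx"])/c["fx"],(v-c["cy"])/c["fy"],1]);return -R.T@t,d
          ~~~^^^
  File "h.py", line 4, in cam
    c=arm.calibration(n);M=np.array(c["world_to_cam"]);return c,M[:3,:3],M[:3,3]
ValueError: time passes only in moves, steps and waits
```

```bash
sed -i 's/^def cam(n):/import functools\n@functools.lru_cache(None)\ndef cam(n):/' h.py
sed -i 's/red=((0,190,120),(6,255,255))/red=((0,150,60),(5,255,255))/' h.py
python3 - <<'E'
from h import *
I={n:cv2.imread(f"pics/{n}0.png")[:,:,::-1].copy() for n in("top","side")}
for n in I:
    for c in blobs(mask(I[n],*C["red"]),15)[:6]:
        m=cv2.moments(c);print(n,np.round([m['m10']/m['m00'],m['m01']/m['m00'],m['m00']],1),cv2.boundingRect(c),rectz(n,c,.107),rectz(n,c,.093))
    # stand: light wood
t=cv2.resize(I["top"][85:195,270:340],None,fx=5,fy=5,interpolation=cv2.INTER_CUBIC)
s=cv2.resize(I["side"][170:245,150:260],None,fx=4,fy=5,interpolation=cv2.INTER_CUBIC)
o=np.zeros((550,800,3),np.uint8);o[:550,:350]=t;o[:375,355:795]=s
cv2.imwrite("pics/crop1.png",o[:,:,::-1])
E
```

```text
top [298.5 168.4 108.5] (291, 162, 16, 14) [ 565.7 -163.6   37.1   16.3   55.9] [ 568.3 -163.8   37.7   16.5   55.9]
top [303.3 121.9  34.5] (301, 116, 5, 14) [ 663.6 -174.7   28.1    8.2   12.2] [ 667.7 -175.1   28.5    8.3   12.2]
side [242.2 195.7 222.5] (235, 186, 16, 21) [ 563.3 -159.4   31.2   79.3   21.9] [ 572.3 -180.8   32.    81.4   21.9]
side [200.3 190.2 126.5] (194, 184, 13, 13) [ 658.7 -154.6   25.8   53.9   24.7] [ 670.2 -175.8   26.4   55.3   24.7]
```

View pics/crop1.png

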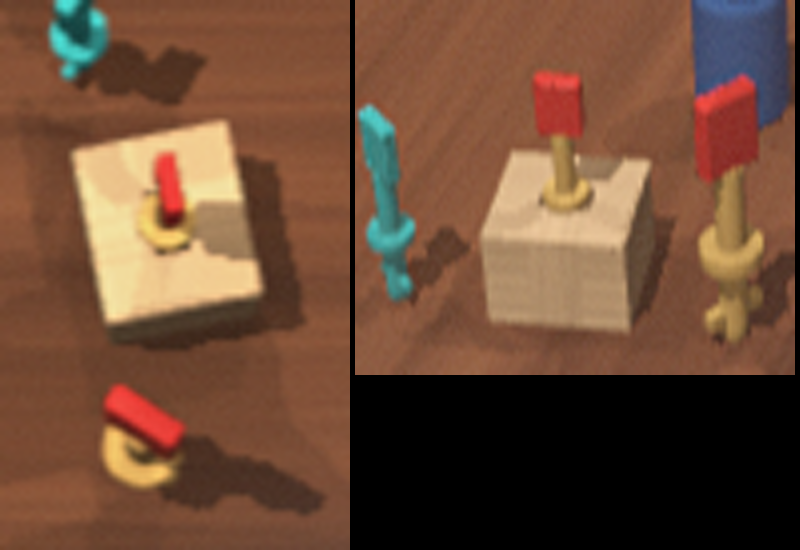

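The smaller red screw stands upright in the stand. Its wing is centred at about (303,122) and yawed about +11°, parallel to the stand's edges.

Run:
```python
from h import *
from scipy.spatial.transform import Rotation as R
p,e=tri((303.3,121.9),(200.3,190.2));print("wing",p,e)
p,e=tri((340.9,243.6),(322.7,216.4));print("rib",p,e)
I=cv2.imread("pics/top0.png")[:,:,::-1].copy()
# stand top
for c in blobs(mask(I,(12,40,150),(28,150,255)),200)[:3]: print(cv2.boundingRect(c),rectz("top",c,.045))
y=np.radians(-3.5);D=np.array([[np.cos(y),-np.sin(y)],[np.sin(y),np.cos(y)]])
o=np.array([495.,100.8])-D@[-27.25,-1.25];print("bracket origin",o,"hole",o+D@[40,0])
# dark hole in blue ledge and in rest
roi=I[160:190,160:195].max(axis=2)
m=np.zeros(I.shape[:2],np.uint8);m[162:186,162:192]=(roi[2:26,2:32]<70)*255
for c in blobs(m,5): print("hole",cv2.boundingRect(c),rectz("top",c,.08))
m[:]=0;m[203:222,328:352]=(I[203:222,328:352].max(axis=2)<110)*255
for c in blobs(m,5): print("rhole",cv2.boundingRect(c),rectz("top",c,.008))
s=arm.state();Q=R.from_rotvec(s["orientation"]).as_matrix();print(Q.round(3))
y=np.radians(4.2);c=np.array([440.7,-256.7]);d=np.array([np.cos(y),np.sin(y)]);print("rest_rib",c-22*d,"rest hole",c+40*d)
```

```text
wing [ 0.66867879 -0.17457452  0.09324138] 6.588525503933142e-05
rib [ 0.41133762 -0.25994339  0.0211507 ] 0.0011460916954975483
(202, 381, 71, 39) [ 80.4 -32.7 155.2  74.2  86.4]
(284, 109, 38, 41) [ 667.5 -174.7   82.2   72.8   11.2]
(209, 100, 18, 40) [689.5  17.8  16.9  94.   73.3]
bracket origin [522.27548393 100.3840958 ] hole [562.20087587  97.94215421]
hole (174, 167, 5, 12) [562.5  99.2  23.9   8.6   1.3]
rhole (335, 208, 3, 8) [ 484.5 -250.6    4.    16.2   78.3]
[[-0.001  0.921  0.389]
 [ 0.002  0.389 -0.921]
 [-1.     0.    -0.002]]
rest_rib [ 418.7590815  -258.31124034] rest hole [ 480.59257909 -253.77047211]
```

Emit:
{"method": "jog_arm", "body": {
  "commands": [
    [1.1, 1.8, 0, 0, 0, 0.148, 0.5],
    [1.1, 1.8, 0, 0, 0, 0.148, 0.5],
    [1.1, 1.8, 0, 0, 0, 0.148, 0.5],
    [1.1, 1.8, 0, 0, 0, 0.148, 0.5],
    [1.1, 1.8, 0, 0, 0, 0.148, 0.5],
    [1.1, 1.8, 0, 0, 0, 0.148, 0.5],
    [1.1, 1.8, 0, 0, 0, 0.148, 0.5],
    [1.1, 1.8, 0, 0, 0, 0.148, 0.5]
  ]
}}

```text
t: 0.9
tool_pos: [0.3218, -0.4076, 0.2181]
orientation: [-0.014, 1.571, 0.016]
ft_force: [0.4, -0.5, -0.5]
grip_width: 0.0463
```

Emit:
{"method": "jog_arm", "body": {
  "commands": [
    [1.1, 1.8, 0, 0, 0, 0.148, 0.5],
    [1.1, 1.8, 0, 0, 0, 0.148, 0.5],
    [1.1, 1.8, 0, 0, 0, 0.148, 0.5],
    [1.1, 1.8, 0, 0, 0, 0.148, 0.5],
    [1.1, 1.8, 0, 0, 0, 0.148, 0.5],
    [1.1, 1.8, 0, 0, 0, 0.148, 0.5],
    [1.1, 1.8, 0, 0, 0, 0.148, 0.5],
    [1.1, 1.8, 0, 0, 0, 0.148, 0.5]
  ]
}}

```text
t: 1.7
tool_pos: [0.4097, -0.2637, 0.2182]
orientation: [-0.934, 1.361, 0.935]
ft_force: [-0.1, -0.3, -0.6]
grip_width: 0.0465
```

Emit:
{"method": "jog_arm", "body": {
  "commands": [
    [0.9, 0.6, -2, 0, 0, 0.148, 0.5],
    [0, 0, -3, 0, 0, 0.148, 0.5],
    [0, 0, -3, 0, 0, 0.148, 0.5],
    [0, 0, -3, 0, 0, 0, 0.5],
    [0, 0, -2, 0, 0, 0, 0.5],
    [0, 0, 0, 0, 0, 0, 0.5]
  ]
}}

```text
t: 2.3
tool_pos: [0.4161, -0.2567, 0.0848]
orientation: [-1.255, 1.176, 1.267]
ft_force: [-0.5, 0.2, -0.4]
grip_width: 0.0464
```

```bash
cat >> h.py <<'E'
from scipy.spatial.transform import Rotation as Rot
def st():
    s=arm.state();Q=Rot.from_rotvec(s["orientation"]).as_matrix()
    print("t",round(s["t"],2),"pos",(s["tool_pos"]*1000).round(1),"x",Q[:,0].round(3),"jawyaw",np.degrees(np.arctan2(Q[1,2],Q[0,2])).round(2),"F",s["ft_force"].round(2),"w",round(s["grip_width"]*1000,1),"j",s["joints"].round(2))
E
python3 -c "from h import *;st()"
```

```text
t 2.3 pos [ 416.1 -256.7   84.8] x [-0.006  0.004 -1.   ] jawyaw 94.03 F [-0.52  0.25 -0.44] w 46.4 j [-0.66 -0.06  1.93 -0.    1.27 -2.3 ]
```

Emit:
{"method": "jog_arm", "body": {
  "commands": [
    [0.2, -0.15, -4, 0, 0, 0, 0.5],
    [0, 0, -1.5, 0, 0, 0, 0.5],
    [0, 0, 0, 0, 0, 0, 0.5],
    [0, 0, 0, 0, 0, 0, 0.5]
  ]
}}

```text
t: 2.7
tool_pos: [0.4211, -0.2606, 0.0349]
orientation: [-1.261, 1.175, 1.26]
ft_force: [-0.2, -0.3, 0.4]
grip_width: 0.0463
```

```bash
python3 -c "from h import *;st()"
```

```text
t 2.7 pos [ 421.1 -260.6   34.9] x [ 0.001 -0.001 -1.   ] jawyaw 94.02 F [-0.18 -0.28  0.39] w 46.3 j [-0.66  0.02  1.95  0.    1.16 -2.3 ]
```

Emit:
{"method": "jog_arm", "body": {
  "commands": [
    [-0.2, 0.2, -1.1, 0, 0, 0, 0.5],
    [0, 0, -1.1, 0, 0, 0, 0.5],
    [0, 0, 0, 0, 0, 0, 0.5],
    [0, 0, 0, 0, 0, 0, 0],
    [0, 0, 0, 0, 0, 0, 0],
    [0, 0, 0, 0, 0, 0, 0],
    [0, 0, 0, 0, 0, 0, 0]
  ],
  "force": 40
}}

```text
t: 3.4
tool_pos: [0.4188, -0.2584, 0.012]
orientation: [-1.261, 1.175, 1.26]
ft_force: [-1.1, -0.2, -0.3]
grip_width: 0.0192
```

```bash
python3 -c "from h import *;st()"
```

```text
t 3.4 pos [ 418.8 -258.4   12. ] x [ 0. -0. -1.] jawyaw 94.02 F [-1.14 -0.17 -0.25] w 19.2 j [-0.66  0.05  1.97 -0.    1.12 -2.3 ]
```

Emit:
{"method": "jog_arm", "body": {
  "commands": [
    [0, 0, 0, 0, 0, 0, 0],
    [0, 0, 0, 0, 0, 0, 0],
    [0, 0, 1, 0, 0, 0, 0],
    [0, 0, 2, 0, 0, 0, 0],
    [0, 0, 3, 0, 0, 0, 0],
    [0, 0, 4, 0, 0, 0, 0],
    [0, 0, 4, 0, 0, 0, 0],
    [0, 0, 0, 0, 0, 0, 0]
  ]
}}

```text
t: 4.2
tool_pos: [0.4216, -0.2605, 0.1589]
orientation: [-1.27, 1.174, 1.251]
ft_force: [1.4, -0.1, -1.7]
grip_width: 0.0117
```

```bash
python3 -c "from h import *;st()"
```

```text
t 4.2 pos [ 421.6 -260.5  158.9] x [ 0.008 -0.007 -1.   ] jawyaw 94.02 F [ 1.38 -0.12 -1.73] w 11.7 j [-0.66 -0.13  1.86 -0.    1.4  -2.3 ]
```

Emit:
{"method": "jog_arm", "body": {
  "commands": [
    [0.4, 1.5, 0, 0, 0, -0.013, 0],
    [0.5, 3, 0, 0, 0, -0.013, 0],
    [0.6, 3, 0, 0, 0, -0.013, 0],
    [0.6, 3, 0, 0, 0, -0.013, 0],
    [0.6, 3, 0, 0, 0, -0.013, 0],
    [0.6, 3, 0, 0, 0, -0.013, 0],
    [0.6, 3, 0, 0, 0, -0.013, 0],
    [0.6, 3, 0, 0, 0, -0.013, 0]
  ]
}}

```text
t: 5.0
tool_pos: [0.463, -0.0318, 0.151]
orientation: [-1.183, 1.226, 1.185]
ft_force: [-0.8, 0.2, -3.1]
grip_width: 0.0117
```

Emit:
{"method": "jog_arm", "body": {
  "commands": [
    [0.6, 3, 0, 0, 0, -0.013, 0],
    [0.6, 3, 0, 0, 0, -0.013, 0],
    [0.5, 3, 0, 0, 0, 0, 0],
    [0.4, 2.4, 0, 0, 0, 0, 0],
    [0, 0.5, 0, 0, 0, 0, 0],
    [0, 0, 0, 0, 0, 0, 0],
    [0, 0, 0, 0, 0, 0, 0],
    [0, 0, 0, 0, 0, 0, 0]
  ]
}}

```text
t: 5.8
tool_pos: [0.4844, 0.0848, 0.1515]
orientation: [-1.164, 1.238, 1.164]
ft_force: [-0.9, -0.6, -3.2]
grip_width: 0.0116
```

Run:
```python
from h import *
st()
I={n:arm.capture(n) for n in("top","side")}
for n in I: cv2.imwrite(f"pics/{n}1.png",I[n][:,:,::-1])
st()
o=np.zeros((600,800,3),np.uint8)
t=cv2.resize(I["top"][100:290,120:290],None,fx=2.3,fy=2.3);s=cv2.resize(I["side"][180:380,100:300],None,fx=2,fy=2)
o[:t.shape[0],:t.shape[1]]=t;o[:400,400:800]=s
cv2.imwrite("pics/c2.png",o[:450,:,::-1])
```

```text
t 5.8 pos [484.4  84.8 151.5] x [-0. -0. -1.] jawyaw 86.51 F [-0.89 -0.58 -3.22] w 11.6 j [ 0.07 -0.12  1.87 -0.    1.4  -1.44]
t 5.9 pos [484.5  84.9 151.6] x [-0. -0. -1.] jawyaw 86.5 F [ 0.03 -0.06 -1.88] w 11.9 j [ 0.07 -0.12  1.87 -0.    1.4  -1.44]
```

View pics/c2.png

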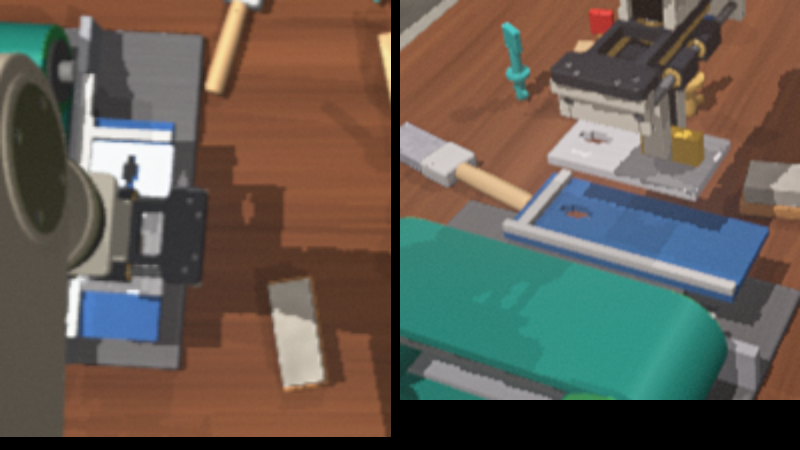

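The plate is held level above the bracket and parallel to it, with its keyhole on the end-stop side.

Emit:
{"method": "jog_arm", "body": {
  "commands": [
    [0, 0.9, -2, 0, 0, 0, 0],
    [0, 0, -2, 0, 0, 0, 0],
    [0, 0, -1.2, 0, 0, 0, 0],
    [0, 0, -0.4, 0, 0, 0, 0],
    [0, 0, 0, 0, 0, 0, 0],
    [0, 0, 0, 0, 0, 0, 0]
  ]
}}

```text
t: 6.5
tool_pos: [0.4852, 0.0947, 0.0965]
orientation: [-1.165, 1.236, 1.164]
ft_force: [0.6, -0.2, -2.3]
grip_width: 0.0115
```

Emit:
{"method": "jog_arm", "body": {
  "commands": [
    [0, 0, -0.1, 0, 0, 0, 0],
    [0, 0, 0, 0, 0, 0, 0],
    [0, 0, 0, 0, 0, 0, 0]
  ]
}}

```text
t: 6.8
tool_pos: [0.4849, 0.0949, 0.0951]
orientation: [-1.165, 1.236, 1.165]
ft_force: [0.7, 0.6, -2.5]
grip_width: 0.0115
```

Emit:
{"method": "jog_arm", "body": {
  "commands": [
    [0, 0, -0.1, 0, 0, 0, 0],
    [0, 0, 0, 0, 0, 0, 0],
    [0, 0, 0, 0, 0, 0, 0]
  ]
}}

```text
t: 7.1
tool_pos: [0.4845, 0.0948, 0.0936]
orientation: [-1.165, 1.237, 1.165]
ft_force: [0.4, 0.2, -2.7]
grip_width: 0.0116
```

Emit:
{"method": "jog_arm", "body": {
  "commands": [
    [0, 0, -0.1, 0, 0, 0, 0],
    [0, 0, 0, 0, 0, 0, 0],
    [0, 0, 0, 0, 0, 0, 0]
  ]
}}

```text
t: 7.4
tool_pos: [0.4845, 0.0948, 0.0926]
orientation: [-1.165, 1.237, 1.165]
ft_force: [0.8, 0.4, -2.6]
grip_width: 0.0116
```

Emit:
{"method": "jog_arm", "body": {
  "commands": [
    [0, 0, -0.1, 0, 0, 0, 0],
    [0, 0, 0, 0, 0, 0, 0],
    [0, 0, 0, 0, 0, 0, 0]
  ]
}}

```text
t: 7.7
tool_pos: [0.4847, 0.0948, 0.0917]
orientation: [-1.165, 1.237, 1.165]
ft_force: [-0.8, 0.1, -2.0]
grip_width: 0.0119
```

Emit:
{"method": "jog_arm", "body": {
  "commands": [
    [0, 0, -0.05, 0, 0, 0, 0],
    [0, 0, 0, 0, 0, 0, 0],
    [0, 0, 0, 0, 0, 0, 0]
  ]
}}

```text
t: 8.0
tool_pos: [0.4847, 0.0948, 0.0913]
orientation: [-1.165, 1.237, 1.165]
ft_force: [-0.6, 0.3, -0.1]
grip_width: 0.0119
```

Emit:
{"method": "jog_arm", "body": {
  "commands": [
    [0, 0, -0.05, 0, 0, 0, 0],
    [0, 0, 0, 0, 0, 0, 0],
    [0, 0, 0, 0, 0, 0, 0]
  ]
}}

```text
t: 8.3
tool_pos: [0.4847, 0.0948, 0.0909]
orientation: [-1.165, 1.237, 1.165]
ft_force: [-2.2, -1.1, 3.0]
grip_width: 0.0117
```

Emit:
{"method": "jog_arm", "body": {
  "commands": [
    [0.2, -0.01, 0.03, 0, 0, 0, 0],
    [0.3, -0.02, 0, 0, 0, 0, 0],
    [0.3, -0.02, 0, 0, 0, 0, 0],
    [0.2, -0.01, 0, 0, 0, 0, 0],
    [0, 0, 0, 0, 0, 0, 0],
    [0, 0, 0, 0, 0, 0, 0]
  ]
}}

```text
t: 8.9
tool_pos: [0.4949, 0.0942, 0.091]
orientation: [-1.165, 1.236, 1.165]
ft_force: [-1.9, 0.9, 2.3]
grip_width: 0.0115
```

Emit:
{"method": "jog_arm", "body": {
  "commands": [
    [0.06, -0.004, 0, 0, 0, 0, 0],
    [0.06, -0.004, 0, 0, 0, 0, 0],
    [0, 0, 0, 0, 0, 0, 0]
  ]
}}

```text
t: 9.2
tool_pos: [0.4956, 0.0942, 0.0909]
orientation: [-1.165, 1.237, 1.165]
ft_force: [-3.5, 0.6, 3.6]
grip_width: 0.0121
```

Emit:
{"method": "jog_arm", "body": {
  "commands": [
    [0.06, -0.004, 0, 0, 0, 0, 0],
    [0.06, -0.004, 0, 0, 0, 0, 0],
    [0, 0, 0, 0, 0, 0, 0]
  ]
}}

```text
t: 9.5
tool_pos: [0.497, 0.0941, 0.0909]
orientation: [-1.165, 1.237, 1.165]
ft_force: [-3.1, 0.3, 1.8]
grip_width: 0.0119
```

Emit:
{"method": "jog_arm", "body": {
  "commands": [
    [0.05, -0.003, 0, 0, 0, 0, 0],
    [0.05, -0.003, 0, 0, 0, 0, 0],
    [0, 0, 0, 0, 0, 0, 0]
  ]
}}

```text
t: 9.8
tool_pos: [0.4981, 0.094, 0.091]
orientation: [-1.165, 1.237, 1.165]
ft_force: [-3.0, 1.1, 3.8]
grip_width: 0.0119
```

Emit:
{"method": "jog_arm", "body": {
  "commands": [
    [0.05, -0.003, 0, 0, 0, 0, 0],
    [0.05, -0.003, 0, 0, 0, 0, 0],
    [0, 0, 0, 0, 0, 0, 0]
  ]
}}

```text
t: 10.1
tool_pos: [0.4991, 0.0939, 0.091]
orientation: [-1.165, 1.237, 1.165]
ft_force: [-2.3, -0.1, 3.1]
grip_width: 0.0118
```

Emit:
{"method": "jog_arm", "body": {
  "commands": [
    [0.04, -0.002, 0, 0, 0, 0, 0],
    [0, 0, 0, 0, 0, 0, 0]
  ]
}}

```text
t: 10.3
tool_pos: [0.4994, 0.0939, 0.0909]
orientation: [-1.165, 1.237, 1.165]
ft_force: [-3.4, -0.1, 3.8]
grip_width: 0.0118
```

Emit:
{"method": "jog_arm", "body": {
  "commands": [
    [0.04, -0.002, 0, 0, 0, 0, 0],
    [0, 0, 0, 0, 0, 0, 0]
  ]
}}

```text
t: 10.5
tool_pos: [0.4998, 0.0939, 0.0909]
orientation: [-1.165, 1.237, 1.165]
ft_force: [-4.0, 1.1, 3.4]
grip_width: 0.0118
```

Emit:
{"method": "jog_arm", "body": {
  "commands": [
    [0.04, -0.002, 0, 0, 0, 0, 0],
    [0, 0, 0, 0, 0, 0, 0]
  ]
}}

```text
t: 10.7
tool_pos: [0.5001, 0.0939, 0.0909]
orientation: [-1.165, 1.237, 1.165]
ft_force: [-4.0, 0.5, 3.3]
grip_width: 0.0118
```

Emit:
{"method": "jog_arm", "body": {
  "commands": [
    [0.04, -0.002, 0, 0, 0, 0, 0],
    [0, 0, 0, 0, 0, 0, 0]
  ]
}}

```text
t: 10.9
tool_pos: [0.5002, 0.0939, 0.0908]
orientation: [-1.165, 1.238, 1.166]
ft_force: [-5.0, 0.5, 4.6]
grip_width: 0.0119
```

Emit:
{"method": "jog_arm", "body": {
  "commands": [
    [0.04, -0.002, 0, 0, 0, 0, 0],
    [0, 0, 0, 0, 0, 0, 0]
  ]
}}

```text
t: 11.1
tool_pos: [0.5003, 0.0939, 0.0907]
orientation: [-1.164, 1.238, 1.166]
ft_force: [-7.1, -0.3, 4.5]
grip_width: 0.0113
```

Emit:
{"method": "jog_arm", "body": {
  "commands": [
    [-0.03, 0, 0, 0, 0, 0, 0],
    [0.01, 0.2, 0, 0, 0, 0, 0],
    [0.01, 0.2, 0, 0, 0, 0, 0],
    [0, 0, 0, 0, 0, 0, 0]
  ]
}}

```text
t: 11.5
tool_pos: [0.5001, 0.0964, 0.0907]
orientation: [-1.166, 1.24, 1.165]
ft_force: [-7.8, -7.1, 5.8]
grip_width: 0.0116
```

Emit:
{"method": "jog_arm", "body": {
  "commands": [
    [0.01, 0.1, 0, 0, 0, 0, 0],
    [0, 0.05, 0, 0, 0, 0, 0],
    [0, 0, 0, 0, 0, 0, 0]
  ]
}}

```text
t: 11.8
tool_pos: [0.5002, 0.0975, 0.0906]
orientation: [-1.166, 1.241, 1.164]
ft_force: [-7.3, -8.9, 6.4]
grip_width: 0.0117
```

Emit:
{"method": "jog_arm", "body": {
  "commands": [
    [0, 0.05, 0, 0, 0, 0, 0],
    [0, 0.05, 0, 0, 0, 0, 0],
    [0, 0, 0, 0, 0, 0, 0]
  ]
}}

```text
t: 12.1
tool_pos: [0.5002, 0.0985, 0.0906]
orientation: [-1.166, 1.241, 1.164]
ft_force: [-7.3, -7.9, 5.4]
grip_width: 0.0119
```

Emit:
{"method": "jog_arm", "body": {
  "commands": [
    [-0.04, 0, 0.04, 0, 0, 0, 0],
    [0, 0, 0, 0, 0, 0, 0]
  ]
}}

```text
t: 12.3
tool_pos: [0.5002, 0.0991, 0.091]
orientation: [-1.166, 1.239, 1.164]
ft_force: [-4.6, -6.2, 2.8]
grip_width: 0.012
```

Emit:
{"method": "jog_arm", "body": {
  "commands": [
    [0, 0.05, 0, 0, 0, 0, 0],
    [0, 0.05, 0, 0, 0, 0, 0],
    [0, 0, 0, 0, 0, 0, 0]
  ]
}}

```text
t: 12.6
tool_pos: [0.5002, 0.1001, 0.091]
orientation: [-1.166, 1.239, 1.164]
ft_force: [-4.7, -5.8, 3.6]
grip_width: 0.0116
```

Emit:
{"method": "jog_arm", "body": {
  "commands": [
    [0, 0.05, 0, 0, 0, 0, 0],
    [0, 0.03, 0, 0, 0, 0, 0],
    [0, 0, 0, 0, 0, 0, 0]
  ]
}}

```text
t: 12.9
tool_pos: [0.5002, 0.101, 0.091]
orientation: [-1.166, 1.239, 1.164]
ft_force: [-4.4, -6.4, 3.1]
grip_width: 0.0116
```

```bash
python3 -c "from h import *;st()"
```

```text
t 12.9 pos [500.2 101.   91. ] x [-0.001 -0.002 -1.   ] jawyaw 86.54 F [-4.37 -6.43  3.12] w 11.6 j [ 0.1  -0.01  1.87 -0.    1.28 -1.41]
```

Emit:
{"method": "jog_arm", "body": {
  "commands": [
    [0, 0.04, 0, 0, 0, 0, 0],
    [0, 0, 0, 0, 0, 0, 0]
  ]
}}

```text
t: 13.1
tool_pos: [0.5003, 0.1014, 0.091]
orientation: [-1.166, 1.239, 1.164]
ft_force: [-4.6, -6.0, 3.1]
grip_width: 0.0115
```

Emit:
{"method": "jog_arm", "body": {
  "commands": [
    [0, 0.04, 0, 0, 0, 0, 0],
    [0, 0, 0, 0, 0, 0, 0]
  ]
}}

```text
t: 13.3
tool_pos: [0.5003, 0.1018, 0.091]
orientation: [-1.166, 1.239, 1.164]
ft_force: [-4.3, -5.7, 2.9]
grip_width: 0.0116
```

Emit:
{"method": "jog_arm", "body": {
  "commands": [
    [0, 0.04, 0, 0, 0, 0, 0],
    [0, 0, 0, 0, 0, 0, 0]
  ]
}}

```text
t: 13.5
tool_pos: [0.5003, 0.1022, 0.091]
orientation: [-1.166, 1.239, 1.164]
ft_force: [-4.7, -5.0, 2.2]
grip_width: 0.0114
```

Emit:
{"method": "jog_arm", "body": {
  "commands": [
    [0, 0.04, 0, 0, 0, 0, 0],
    [0, 0, 0, 0, 0, 0, 0]
  ]
}}

```text
t: 13.7
tool_pos: [0.5003, 0.1026, 0.091]
orientation: [-1.166, 1.239, 1.164]
ft_force: [-4.3, -6.9, 2.3]
grip_width: 0.0117
```

Emit:
{"method": "jog_arm", "body": {
  "commands": [
    [0, 0.04, 0, 0, 0, 0, 0],
    [0, 0, 0, 0, 0, 0, 0]
  ]
}}

```text
t: 13.9
tool_pos: [0.5004, 0.103, 0.091]
orientation: [-1.166, 1.239, 1.164]
ft_force: [-3.6, -5.2, 2.3]
grip_width: 0.0117
```

Emit:
{"method": "jog_arm", "body": {
  "commands": [
    [0, 0.04, 0, 0, 0, 0, 0],
    [0, 0, 0, 0, 0, 0, 0]
  ]
}}

```text
t: 14.1
tool_pos: [0.5004, 0.1035, 0.091]
orientation: [-1.166, 1.239, 1.164]
ft_force: [-3.8, -4.9, 2.8]
grip_width: 0.0118
```

Emit:
{"method": "jog_arm", "body": {
  "commands": [
    [0, 0.04, 0, 0, 0, 0, 0],
    [0, 0, 0, 0, 0, 0, 0]
  ]
}}

```text
t: 14.3
tool_pos: [0.5004, 0.1038, 0.091]
orientation: [-1.166, 1.239, 1.164]
ft_force: [-4.1, -4.7, 1.5]
grip_width: 0.0116
```

Emit:
{"method": "jog_arm", "body": {
  "commands": [
    [0, 0.04, 0, 0, 0, 0, 0],
    [0, 0, 0, 0, 0, 0, 0]
  ]
}}

```text
t: 14.5
tool_pos: [0.5004, 0.1043, 0.091]
orientation: [-1.166, 1.239, 1.164]
ft_force: [-5.2, -4.6, 3.1]
grip_width: 0.012
```

Emit:
{"method": "jog_arm", "body": {
  "commands": [
    [0, 0.04, 0, 0, 0, 0, 0],
    [0, 0, 0, 0, 0, 0, 0]
  ]
}}

```text
t: 14.7
tool_pos: [0.5004, 0.1047, 0.091]
orientation: [-1.166, 1.239, 1.164]
ft_force: [-3.7, -5.0, 2.6]
grip_width: 0.0118
```

Emit:
{"method": "jog_arm", "body": {
  "commands": [
    [0, 0.04, 0, 0, 0, 0, 0],
    [0, 0, 0, 0, 0, 0, 0]
  ]
}}

```text
t: 14.9
tool_pos: [0.5004, 0.105, 0.091]
orientation: [-1.166, 1.239, 1.164]
ft_force: [-2.9, -4.4, 2.0]
grip_width: 0.012
```

Emit:
{"method": "jog_arm", "body": {
  "commands": [
    [0, 0.04, 0, 0, 0, 0, 0],
    [0, 0, 0, 0, 0, 0, 0]
  ]
}}

```text
t: 15.1
tool_pos: [0.5005, 0.1052, 0.0911]
orientation: [-1.166, 1.239, 1.164]
ft_force: [-3.2, -5.9, 2.3]
grip_width: 0.0115
```

Run:
```python
from h import *
st()
I={n:arm.capture(n) for n in("top","side")}
for n in I: cv2.imwrite(f"pics/{n}2.png",I[n][:,:,::-1])
o=np.zeros((450,800,3),np.uint8)
t=cv2.resize(I["top"][140:240,140:230],None,fx=4.4,fy=4.4,interpolation=cv2.INTER_CUBIC);s=cv2.resize(I["side"][240:340,130:295],None,fx=2.4,fy=4)
o[:t.shape[0],:t.shape[1]]=t;o[:400,400:796]=s
cv2.imwrite("pics/c3.png",o[:,:,::-1])
```

```text
t 15.1 pos [500.5 105.2  91.1] x [-0.    -0.002 -1.   ] jawyaw 86.55 F [-3.24 -5.94  2.26] w 11.5 j [ 0.11 -0.01  1.87 -0.    1.28 -1.4 ]
```

View pics/c3.png

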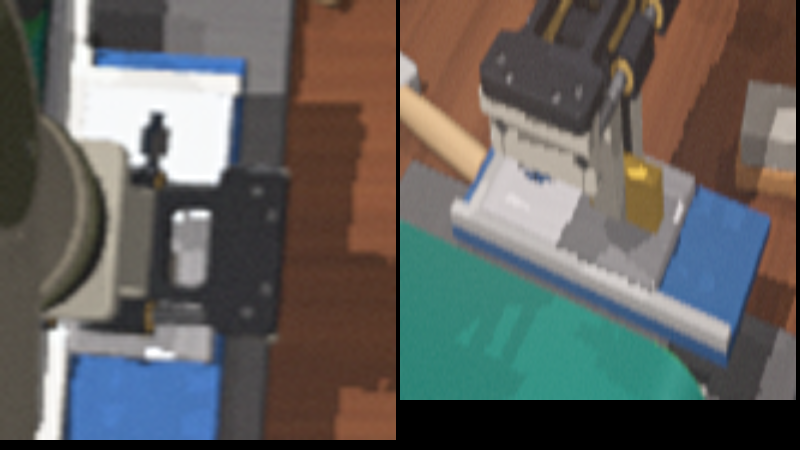

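The plate sits against the end stop and nearly against the fence. The advance per step is dropping, so it's about to make contact with the fence.

Emit:
{"method": "jog_arm", "body": {
  "commands": [
    [0, 0.04, 0, 0, 0, 0, 0],
    [0, 0, 0, 0, 0, 0, 0]
  ]
}}

```text
t: 15.4
tool_pos: [0.5005, 0.1053, 0.091]
orientation: [-1.166, 1.239, 1.163]
ft_force: [-3.8, -8.3, 1.7]
grip_width: 0.0116
```

Emit:
{"method": "jog_arm", "body": {
  "commands": [
    [0, 0.04, 0, 0, 0, 0, 0],
    [0, 0, 0, 0, 0, 0, 0]
  ]
}}

```text
t: 15.6
tool_pos: [0.5005, 0.1054, 0.091]
orientation: [-1.167, 1.24, 1.163]
ft_force: [-3.4, -8.6, 1.8]
grip_width: 0.0116
```

Emit:
{"method": "jog_arm", "body": {
  "commands": [
    [0, 0.04, 0, 0, 0, 0, 0],
    [0, 0, 0, 0, 0, 0, 0]
  ]
}}

```text
t: 15.8
tool_pos: [0.5006, 0.1056, 0.0911]
orientation: [-1.167, 1.24, 1.163]
ft_force: [-3.0, -10.5, 2.3]
grip_width: 0.0114
```

Emit:
{"method": "jog_arm", "body": {
  "commands": [
    [0.05, -0.04, 0, 0, 0, 0, 0],
    [0, 0, 0, 0, 0, 0, 0]
  ]
}}

```text
t: 16.0
tool_pos: [0.5007, 0.1055, 0.0909]
orientation: [-1.166, 1.24, 1.164]
ft_force: [-5.8, -8.4, 2.5]
grip_width: 0.0118
```

Emit:
{"method": "jog_arm", "body": {
  "commands": [
    [0.05, 0, 0, 0, 0, 0, 0],
    [0, 0, 0, 0, 0, 0, 0]
  ]
}}

```text
t: 16.2
tool_pos: [0.5008, 0.1055, 0.0908]
orientation: [-1.166, 1.241, 1.165]
ft_force: [-7.3, -10.1, 4.6]
grip_width: 0.0122
```

Emit:
{"method": "jog_arm", "body": {
  "commands": [
    [-0.06, -0.06, 0, 0, 0, 0, 0],
    [-0.04, -0.06, 0, 0, 0, 0, 0],
    [0, 0, 0, 0, 0, 0, 0]
  ]
}}

```text
t: 16.5
tool_pos: [0.5005, 0.1051, 0.0911]
orientation: [-1.166, 1.238, 1.164]
ft_force: [-2.5, -5.0, 1.7]
grip_width: 0.0121
```

Emit:
{"method": "jog_arm", "body": {
  "commands": [
    [0, 0, 0, 0, 0, 0, 0.35],
    [0, 0, 0, 0, 0, 0, 0.35],
    [0, 0, 0, 0, 0, 0, 0.35],
    [0, 0, 0, 0, 0, 0, 0.35],
    [0, 0, 2, 0, 0, 0, 0.35],
    [0, 0, 4, 0, 0, 0, 0.35],
    [0, 0, 4, 0, 0, 0, 0.35],
    [0, 0, 3, 0, 0, 0, 0.35]
  ]
}}

```text
t: 17.3
tool_pos: [0.5012, 0.1064, 0.2241]
orientation: [-1.166, 1.235, 1.164]
ft_force: [0.3, -1.2, -0.6]
grip_width: 0.0323
```

Emit:
{"method": "jog_arm", "body": {
  "commands": [
    [1.4, -2.3, 0.5, 0, 0, 0.02, 0.5],
    [1.4, -2.3, 0, 0, 0, 0.02, 0.5],
    [1.4, -2.3, 0, 0, 0, 0.02, 0.5],
    [1.4, -2.3, 0, 0, 0, 0.02, 0.5],
    [1.4, -2.3, 0, 0, 0, 0.02, 0.5],
    [1.4, -2.3, 0, 0, 0, 0.02, 0.5],
    [1.4, -2.3, 0, 0, 0, 0.02, 0.5],
    [1.4, -2.3, 0, 0, 0, 0.02, 0.5]
  ]
}}

```text
t: 18.1
tool_pos: [0.6132, -0.0788, 0.2262]
orientation: [-1.283, 1.159, 1.283]
ft_force: [-0.2, 0.6, -0.5]
grip_width: 0.0464
```

Emit:
{"method": "jog_arm", "body": {
  "commands": [
    [1.4, -2.4, 0, 0, 0, 0.02, 0.5],
    [1.4, -2.4, 0, 0, 0, 0.02, 0.5],
    [1.4, -2.4, 0, 0, 0, 0.02, 0.5],
    [1.4, -2.4, -2, 0, 0, 0.02, 0.5],
    [0, 0, -4, 0, 0, 0.02, 0.5],
    [0, 0, -3, 0, 0, 0, 0.5],
    [0, 0, 0, 0, 0, 0, 0.5],
    [0, 0, 0, 0, 0, 0, 0.5]
  ]
}}

```text
t: 18.9
tool_pos: [0.6683, -0.1736, 0.1362]
orientation: [-1.354, 1.108, 1.356]
ft_force: [0.6, -0.5, 1.0]
grip_width: 0.0469
```

Run:
```python
from h import *
st()
I={n:arm.capture(n) for n in("top","side")}
for n in I: cv2.imwrite(f"pics/{n}3.png",I[n][:,:,::-1])
# fitted rest: rib at z .114, dark hole at z .088
T=I["top"]
for c in blobs(mask(T,*C["yellow"]),15):
    if cv2.boundingRect(c)[0]<230: print("rib",cv2.boundingRect(c),rectz("top",c,.114))
w=mask(T,(0,0,165),(180,45,255));w[:150]=0;w[:,:150]=0;w[:,230:]=0
for c in blobs(w,300): print("white",cv2.boundingRect(c),rectz("top",c,.088))
m=np.zeros(T.shape[:2],np.uint8);m[160:190,165:192]=(T[160:190,165:192].max(axis=2)<110)*255
for c in blobs(m,5): print("hole",cv2.boundingRect(c),rectz("top",c,.088))
o=np.zeros((500,800,3),np.uint8)
t=cv2.resize(T[140:260,140:240],None,fx=4,fy=4,interpolation=cv2.INTER_CUBIC);s=cv2.resize(I["side"][140:240,150:250],None,fx=4,fy=4)
o[:480,:400]=t;o[:400,400:800]=s
cv2.imwrite("pics/c4.png",o[:,:,::-1])
```

```text
t 18.9 pos [ 668.3 -173.6  136.2] x [-0.001  0.    -1.   ] jawyaw 101.47 F [ 0.56 -0.47  0.97] w 46.9 j [-0.33  0.42  1.3   0.    1.43 -2.1 ]
rib (166, 192, 8, 21) [495.1 102.1  12.6  42.   86.6]
white (150, 150, 36, 89) [514.1 112.3  69.  188.8  86.9]
hole (172, 166, 6, 13) [562.2 100.2  25.9  10.7   1.3]
hole (188, 162, 4, 20) [563.1  66.8   4.   41.3  84. ]
```

View pics/c4.png

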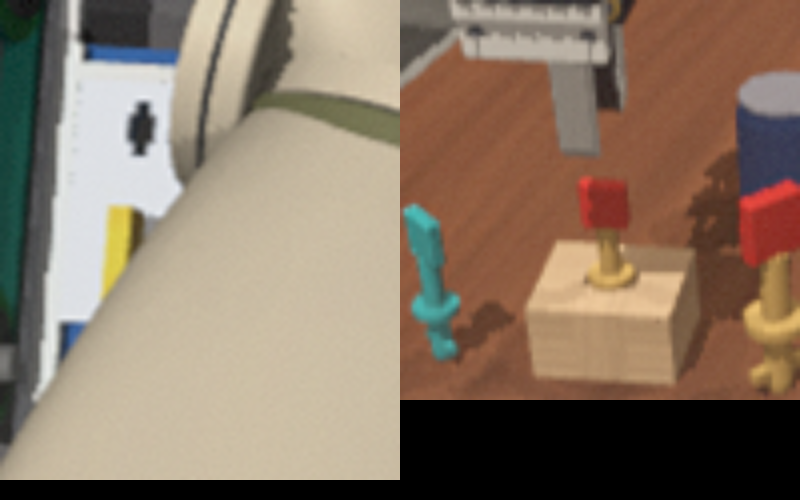

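The rest lies fitted, with its keyhole showing at about (174,172) in the top view. The gripper is straight above the red wing.

Emit:
{"method": "jog_arm", "body": {
  "commands": [
    [0.04, -0.1, -2, 0, 0, 0, 0.5],
    [0, 0, -2, 0, 0, 0, 0.5],
    [0, 0, -2, 0, 0, 0, 0.5],
    [0, 0, -0.2, 0, 0, 0, 0.5],
    [0, 0, 0, 0, 0, 0, 0.5],
    [0, 0, 0, 0, 0, 0, 0.5]
  ]
}}

```text
t: 19.6
tool_pos: [0.6705, -0.1753, 0.0771]
orientation: [-1.358, 1.106, 1.352]
ft_force: [-0.3, 0.1, 0.3]
grip_width: 0.046
```

Emit:
{"method": "jog_arm", "body": {
  "commands": [
    [0, 0, 0, 0, 0, 0, 0],
    [0, 0, 0, 0, 0, 0, 0],
    [0, 0, 0, 0, 0, 0, 0],
    [0, 0, 0, 0, 0, 0, 0],
    [0, 0, 0, 0, 0, 0, 0],
    [0, 0, 0, 0, 0, 0, 0]
  ],
  "force": 30
}}

```text
t: 20.2
tool_pos: [0.6689, -0.1747, 0.0743]
orientation: [-1.355, 1.108, 1.355]
ft_force: [-0.7, 0.0, 0.6]
grip_width: 0.0105
```

Emit:
{"method": "jog_arm", "body": {
  "commands": [
    [0, 0, 0, 0, 0, 0, 0],
    [0, 0, 1, 0, 0, 0, 0],
    [0, 0, 2, 0, 0, 0, 0],
    [0, 0, 4, 0, 0, 0, 0],
    [0, 0, 4, 0, 0, 0, 0],
    [0, 0, 2, 0, 0, 0, 0],
    [0, 0, 0, 0, 0, 0, 0],
    [0, 0, 0, 0, 0, 0, 0]
  ]
}}

```text
t: 21.0
tool_pos: [0.669, -0.1749, 0.2042]
orientation: [-1.355, 1.108, 1.355]
ft_force: [0.3, 0.2, -1.1]
grip_width: 0.0107
```

Run:
```python
from h import *
st()
I={n:arm.capture(n) for n in("top","side")}
for n in I: cv2.imwrite(f"pics/{n}4.png",I[n][:,:,::-1])
st()
s=arm.state();p=s["tool_pos"]
u,v=map(int,proj("side",p));print(u,v)
s=cv2.resize(I["side"][v-60:v+70,u-60:u+60],None,fx=4.5,fy=4.5,interpolation=cv2.INTER_CUBIC)
cv2.imwrite("pics/c5.png",s[:,:,::-1])
```

```text
t 21.0 pos [ 669.  -174.9  204.2] x [ 0. -0. -1.] jawyaw 101.47 F [ 0.27  0.19 -1.07] w 10.7 j [-0.33  0.38  1.22 -0.    1.54 -2.1 ]
t 21.1 pos [ 667.8 -174.5  201.7] x [-0.004  0.001 -1.   ] jawyaw 101.47 F [-0.08  0.75 -0.87] w 10.5 j [-0.33  0.39  1.22 -0.    1.54 -2.1 ]
195 145
```

View pics/c5.png

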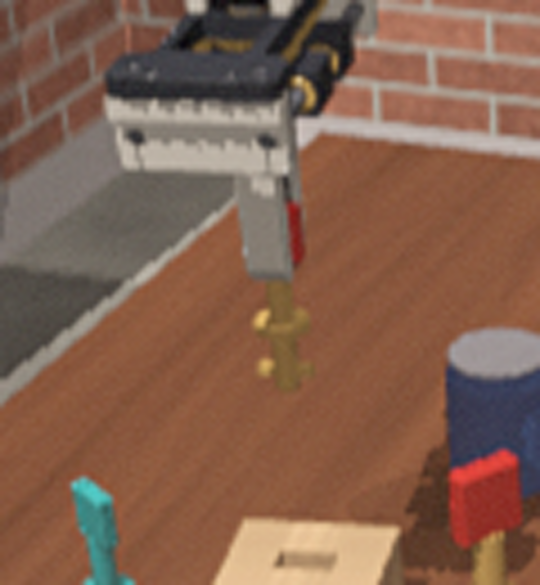

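Emit:
{"method": "jog_arm", "body": {
  "commands": [
    [0, 0, 0, 0, 0, 0, 0],
    [0, 0, 0, 0, 0, 0, 0],
    [0, 0, 0, 0, 0, 0, 0]
  ],
  "force": 55
}}

```text
t: 21.4
tool_pos: [0.6685, -0.1747, 0.2033]
orientation: [-1.354, 1.108, 1.357]
ft_force: [0.5, 0.2, -1.2]
grip_width: 0.0097
```

Run:
```python
from h import *
st()
I={n:arm.capture(n) for n in("top","side")}
s=arm.state();p=s["tool_pos"]
for n in I:
    for dz in(-.029,-.040,-.060): print(n,dz,np.round(proj(n,p+[0,0,dz]),1))
S=I["side"];u,v=map(int,proj("side",p))
m=mask(S,(15,110,50),(32,255,255));m[:v-5]=0;m[v+40:]=0;m[:,:u-25]=0;m[:,u+25:]=0
for r in range(v-2,v+32,2):
    c=np.flatnonzero(m[r]);print(r,(c.min(),c.max(),round(c.mean(),1)) if len(c) else None)
T=I["top"];u,v=map(int,proj("top",p-[0,0,.04]))
o=np.hstack([cv2.resize(S[120:190,165:230],(390,420),interpolation=cv2.INTER_CUBIC),cv2.resize(T[v-35:v+35,u-33:u+32],(390,420),interpolation=cv2.INTER_CUBIC)])
cv2.imwrite("pics/c6.png",o[:,:,::-1])
```

```text
t 21.4 pos [ 668.5 -174.7  203.3] x [-0.001  0.    -1.   ] jawyaw 101.47 F [ 0.45  0.16 -1.23] w 9.7 j [-0.33  0.38  1.22 -0.    1.54 -2.1 ]
top -0.029 [304.4 109.6]
top -0.04 [304.3 111.4]
top -0.06 [304.  114.5]
side -0.029 [196.7 156.5]
side -0.04 [197.2 161.2]
side -0.06 [198.1 169.6]
141 None
143 None
145 None
147 (np.int64(194), np.int64(198), np.float64(196.0))
149 (np.int64(194), np.int64(199), np.float64(196.5))
151 (np.int64(194), np.int64(199), np.float64(196.5))
153 (np.int64(192), np.int64(202), np.float64(197.0))
155 (np.int64(191), np.int64(203), np.float64(197.0))
157 (np.int64(192), np.int64(202), np.float64(197.0))
159 (np.int64(194), np.int64(200), np.float64(197.0))
161 (np.int64(195), np.int64(200), np.float64(197.5))
163 (np.int64(196), np.int64(200), np.float64(198.0))
165 (np.int64(192), np.int64(204), np.float64(198.0))
167 (np.int64(193), np.int64(204), np.float64(198.5))
169 (np.int64(196), np.int64(200), np.float64(198.0))
171 (np.int64(198), np.int64(198), np.float64(198.0))
173 None
```

View pics/c6.png

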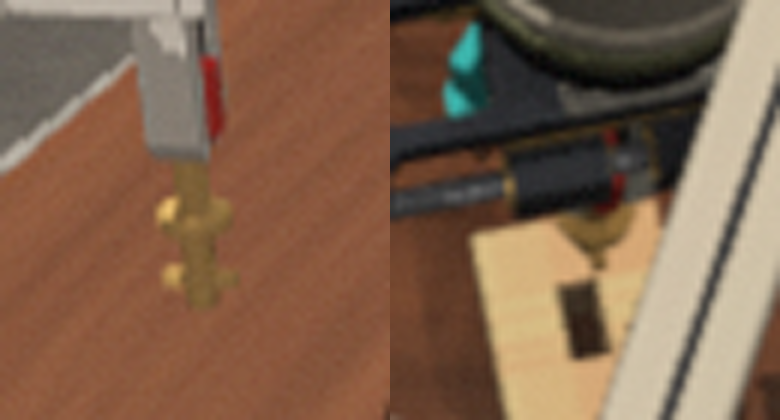

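The screw hangs upright in the jaws. Flange and tip are within 1 px of the expected (197,156) and (198,170).

Emit:
{"method": "jog_arm", "body": {
  "commands": [
    [-0.5, 1, 0, 0, 0, -0.02, 0],
    [-0.9, 2.4, 0, 0, 0, -0.02, 0],
    [-0.9, 2.4, 0, 0, 0, -0.02, 0],
    [-0.9, 2.4, 0, 0, 0, -0.02, 0],
    [-0.9, 2.4, 0, 0, 0, -0.02, 0],
    [-0.9, 2.4, 0, 0, 0, -0.02, 0],
    [-0.9, 2.4, 0, 0, 0, -0.02, 0],
    [-0.9, 2.4, 0, 0, 0, -0.02, 0]
  ]
}}

```text
t: 22.3
tool_pos: [0.6006, 0.0041, 0.2045]
orientation: [-1.238, 1.19, 1.238]
ft_force: [0.6, -0.2, -1.2]
grip_width: 0.0096
```

Emit:
{"method": "jog_arm", "body": {
  "commands": [
    [-0.9, 2.4, 0, 0, 0, -0.02, 0],
    [-0.9, 2.4, 0, 0, 0, -0.02, 0],
    [-0.9, 2.4, 0, 0, 0, -0.02, 0],
    [-0.9, 2.0, 0, 0, 0, -0.02, 0],
    [-0.2, 0.6, 0, 0, 0, -0.02, 0],
    [0, 0, 0, 0, 0, 0, 0],
    [0, 0, 0, 0, 0, 0, 0],
    [0, 0, 0, 0, 0, 0, 0]
  ]
}}

```text
t: 23.1
tool_pos: [0.5632, 0.1005, 0.2044]
orientation: [-1.165, 1.237, 1.165]
ft_force: [0.2, 0.5, -0.3]
grip_width: 0.0093
```

Run:
```python
from h import *
st()
I={n:arm.capture(n) for n in("top","side")}
p=arm.state()["tool_pos"]
S=I["side"]
for q in((.5624,.1014,.088),p-[0,0,.029],p-[0,0,.06]): print(np.round(proj("side",q),1),np.round(proj("top",q),1))
u,v=map(int,proj("side",p))
m=mask(S,(15,110,50),(32,255,255));m[:v-5]=0;m[v+60:]=0;m[:,:u-25]=0;m[:,u+25:]=0
for r in range(v-2,v+50,3):
    c=np.flatnonzero(m[r]);print(r,(c.min(),c.max(),round(c.mean(),1)) if len(c) else None)
x,y=map(int,proj("side",(.5624,.1014,.12)))
o=np.hstack([cv2.resize(S[y-60:y+50,x-60:x+50],(400,400),interpolation=cv2.INTER_CUBIC),cv2.resize(I["top"][140:210,140:210],(400,400),interpolation=cv2.INTER_CUBIC)])
print("crop origin",x-60,y-60,400/110)
cv2.imwrite("pics/c7.png",o[:,:,::-1])
```

```text
t 23.1 pos [563.2 100.5 204.4] x [ 0. -0. -1.] jawyaw 86.56 F [ 0.19  0.46 -0.28] w 9.3 j [ 0.09  0.06  1.59 -0.    1.49 -1.42]
[187.5 281.9] [173.9 171.9]
[181.6 239.8] [161.9 163.6]
[183.7 255.1] [166.6 166.6]
222 None
225 (np.int64(184), np.int64(184), np.float64(184.0))
228 (np.int64(184), np.int64(184), np.float64(184.0))
231 (np.int64(178), np.int64(184), np.float64(181.0))
234 (np.int64(177), np.int64(193), np.float64(183.3))
237 (np.int64(174), np.int64(189), np.float64(181.5))
240 (np.int64(174), np.int64(189), np.float64(181.5))
243 (np.int64(176), np.int64(187), np.float64(181.5))
246 (np.int64(180), np.int64(186), np.float64(183.0))
249 (np.int64(176), np.int64(186), np.float64(181.0))
252 (np.int64(180), np.int64(190), np.float64(185.0))
255 (np.int64(181), np.int64(186), np.float64(183.5))
258 None
261 None
264 None
267 None
270 None
273 None
crop origin 125 207 3.6363636363636362
```

View pics/c7.png

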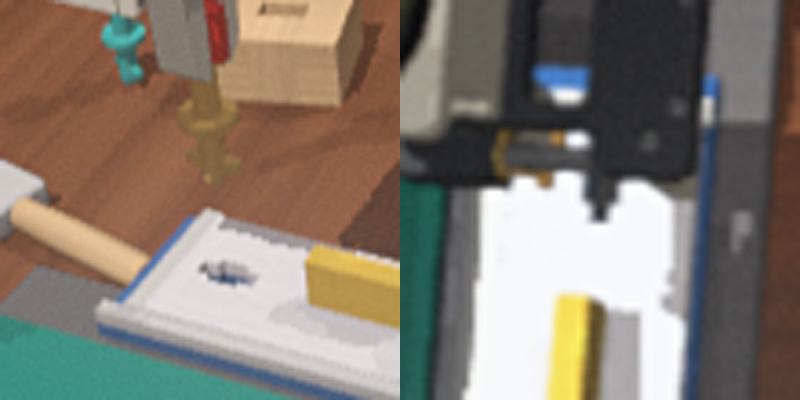

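The side view puts the rest's keyhole at (187.7,281.5), against (187.5,281.9) predicted from touch. The flange is also where predicted.

Emit:
{"method": "jog_arm", "body": {
  "commands": [
    [-0.08, 0.09, -2, 0, 0, 0, 0],
    [0, 0, -2, 0, 0, 0, 0],
    [0, 0, -1, 0, 0, 0, 0],
    [0, 0, 0, 0, 0, 0, 0],
    [0, 0, 0, 0, 0, 0, 0]
  ]
}}

```text
t: 23.7
tool_pos: [0.5624, 0.1018, 0.1548]
orientation: [-1.165, 1.237, 1.165]
ft_force: [1.0, -0.1, -0.9]
grip_width: 0.0095
```

Emit:
{"method": "jog_arm", "body": {
  "commands": [
    [0, 0, -0.2, 0, 0, 0, 0],
    [0, 0, -0.2, 0, 0, 0, 0],
    [0, 0, -0.2, 0, 0, 0, 0],
    [0, 0, 0, 0, 0, 0, 0]
  ]
}}

```text
t: 24.1
tool_pos: [0.5621, 0.102, 0.1482]
orientation: [-1.165, 1.237, 1.165]
ft_force: [0.1, -0.1, -0.8]
grip_width: 0.0096
```

Emit:
{"method": "jog_arm", "body": {
  "commands": [
    [0, 0, -0.1, 0, 0, 0, 0],
    [0, 0, -0.1, 0, 0, 0, 0],
    [0, 0, -0.1, 0, 0, 0, 0],
    [0, 0, 0, 0, 0, 0, 0]
  ]
}}

```text
t: 24.5
tool_pos: [0.5621, 0.102, 0.1452]
orientation: [-1.165, 1.237, 1.165]
ft_force: [-1.1, 0.8, -0.7]
grip_width: 0.0095
```

Emit:
{"method": "jog_arm", "body": {
  "commands": [
    [0.02, -0.05, -0.1, 0, 0, 0, 0],
    [0, 0, -0.1, 0, 0, 0, 0],
    [0, 0, -0.1, 0, 0, 0, 0],
    [0, 0, 0, 0, 0, 0, 0]
  ]
}}

```text
t: 24.9
tool_pos: [0.5622, 0.1015, 0.1421]
orientation: [-1.165, 1.237, 1.165]
ft_force: [0.3, -0.4, -2.1]
grip_width: 0.0096
```

Emit:
{"method": "jog_arm", "body": {
  "commands": [
    [0, 0, -0.1, 0, 0, 0, 0],
    [0, 0, -0.05, 0, 0, 0, 0],
    [0, 0, -0.05, 0, 0, 0, 0],
    [0, 0, 0, 0, 0, 0, 0]
  ]
}}

```text
t: 25.3
tool_pos: [0.5623, 0.1015, 0.1402]
orientation: [-1.165, 1.237, 1.165]
ft_force: [0.3, 0.2, 0.3]
grip_width: 0.0097
```

Emit:
{"method": "jog_arm", "body": {
  "commands": [
    [0, 0, -0.1, 0, 0, 0, 0],
    [0, 0, -0.05, 0, 0, 0, 0],
    [0, 0, -0.05, 0, 0, 0, 0],
    [0, 0, 0, 0, 0, 0, 0]
  ]
}}

```text
t: 25.7
tool_pos: [0.5623, 0.1015, 0.1382]
orientation: [-1.165, 1.237, 1.165]
ft_force: [0.2, -0.2, -1.0]
grip_width: 0.0096
```

Emit:
{"method": "jog_arm", "body": {
  "commands": [
    [0, 0, -0.1, 0, 0, 0, 0],
    [0, 0, -0.1, 0, 0, 0, 0],
    [0, 0, -0.1, 0, 0, 0, 0],
    [0, 0, -0.1, 0, 0, 0, 0],
    [0, 0, 0, 0, 0, 0, 0]
  ]
}}

```text
t: 26.2
tool_pos: [0.5623, 0.1015, 0.1341]
orientation: [-1.165, 1.237, 1.165]
ft_force: [-0.8, 1.1, -1.1]
grip_width: 0.01
```

Emit:
{"method": "jog_arm", "body": {
  "commands": [
    [0, 0, -0.1, 0, 0, 0, 0],
    [0, 0, -0.1, 0, 0, 0, 0],
    [0, 0, 0, 0, 0, 0, 0]
  ]
}}

```text
t: 26.5
tool_pos: [0.5622, 0.1015, 0.1321]
orientation: [-1.165, 1.237, 1.165]
ft_force: [0.3, -0.5, -0.7]
grip_width: 0.0095
```

Emit:
{"method": "jog_arm", "body": {
  "commands": [
    [0, 0, -0.1, 0, 0, 0, 0],
    [0, 0, -0.1, 0, 0, 0, 0],
    [0, 0, 0, 0, 0, 0, 0]
  ]
}}

```text
t: 26.8
tool_pos: [0.5623, 0.1015, 0.1301]
orientation: [-1.165, 1.237, 1.165]
ft_force: [0.5, 0.0, -0.9]
grip_width: 0.0096
```

Emit:
{"method": "jog_arm", "body": {
  "commands": [
    [0, 0, -0.1, 0, 0, 0, 0],
    [0, 0, -0.1, 0, 0, 0, 0],
    [0, 0, 0, 0, 0, 0, 0]
  ]
}}

```text
t: 27.1
tool_pos: [0.5622, 0.1015, 0.1281]
orientation: [-1.165, 1.237, 1.165]
ft_force: [-0.8, 0.4, -0.4]
grip_width: 0.0096
```

Both keyholes passed with no force. Now down to the seat (TCP about 117).

Emit:
{"method": "jog_arm", "body": {
  "commands": [
    [0, 0, -0.2, 0, 0, 0, 0],
    [0, 0, -0.2, 0, 0, 0, 0],
    [0, 0, -0.2, 0, 0, 0, 0],
    [0, 0, -0.2, 0, 0, 0, 0],
    [0, 0, 0, 0, 0, 0, 0]
  ]
}}

```text
t: 27.6
tool_pos: [0.562, 0.1015, 0.1198]
orientation: [-1.165, 1.238, 1.166]
ft_force: [0.0, -1.0, -1.2]
grip_width: 0.0097
```

Emit:
{"method": "jog_arm", "body": {
  "commands": [
    [0, 0, -0.1, 0, 0, 0, 0],
    [0, 0, 0, 0, 0, 0, 0]
  ]
}}

```text
t: 27.8
tool_pos: [0.5623, 0.1015, 0.1192]
orientation: [-1.165, 1.237, 1.165]
ft_force: [0.0, -0.7, -0.9]
grip_width: 0.0096
```

Emit:
{"method": "jog_arm", "body": {
  "commands": [
    [0, 0, -0.1, 0, 0, 0, 0],
    [0, 0, 0, 0, 0, 0, 0]
  ]
}}

```text
t: 28.0
tool_pos: [0.5623, 0.1015, 0.1183]
orientation: [-1.165, 1.237, 1.165]
ft_force: [0.7, -0.2, -0.4]
grip_width: 0.0093
```

Emit:
{"method": "jog_arm", "body": {
  "commands": [
    [0, 0, -0.05, 0, 0, 0, 0],
    [0, 0, 0, 0, 0, 0, 0]
  ]
}}

```text
t: 28.2
tool_pos: [0.5623, 0.1015, 0.1178]
orientation: [-1.165, 1.237, 1.165]
ft_force: [0.1, 0.3, -1.0]
grip_width: 0.0096
```

Emit:
{"method": "jog_arm", "body": {
  "commands": [
    [0, 0, -0.05, 0, 0, 0, 0],
    [0, 0, 0, 0, 0, 0, 0]
  ]
}}

```text
t: 28.4
tool_pos: [0.5623, 0.1015, 0.1173]
orientation: [-1.165, 1.237, 1.165]
ft_force: [0.1, -0.1, -0.3]
grip_width: 0.0094
```

Emit:
{"method": "jog_arm", "body": {
  "commands": [
    [0, 0, -0.05, 0, 0, 0, 0],
    [0, 0, 0, 0, 0, 0, 0]
  ]
}}

```text
t: 28.6
tool_pos: [0.5623, 0.1015, 0.1168]
orientation: [-1.165, 1.237, 1.165]
ft_force: [-0.6, -0.2, -0.8]
grip_width: 0.0097
```

Emit:
{"method": "jog_arm", "body": {
  "commands": [
    [0, 0, -0.05, 0, 0, 0, 0],
    [0, 0, 0, 0, 0, 0, 0]
  ]
}}

```text
t: 28.8
tool_pos: [0.5625, 0.1016, 0.1165]
orientation: [-1.165, 1.237, 1.165]
ft_force: [-1.0, 0.1, 0.6]
grip_width: 0.0093
```

Emit:
{"method": "jog_arm", "body": {
  "commands": [
    [0, 0, -0.04, 0, 0, 0, 0],
    [0, 0, 0, 0, 0, 0, 0]
  ]
}}

```text
t: 29.0
tool_pos: [0.5625, 0.1016, 0.1162]
orientation: [-1.165, 1.237, 1.165]
ft_force: [-0.6, -0.1, 2.6]
grip_width: 0.0097
```

Emit:
{"method": "jog_arm", "body": {
  "commands": [
    [0, 0, 0, 0, 0, -0.08, 0],
    [0, 0, 0, 0, 0, -0.08, 0],
    [0, 0, 0, 0, 0, -0.08, 0],
    [0, 0, 0, 0, 0, -0.08, 0],
    [0, 0, 0, 0, 0, 0, 0]
  ]
}}

```text
t: 29.5
tool_pos: [0.5628, 0.1015, 0.1163]
orientation: [-0.924, 1.365, 0.923]
ft_force: [0.2, 0.5, 1.7]
grip_width: 0.0094
```

```bash
python3 -c "from h import *;st();print(arm.state()['moment'])"
```

```text
t 29.5 pos [562.8 101.5 116.3] x [ 0.001  0.    -1.   ] jawyaw 68.16 F [0.23 0.47 1.73] w 9.4 j [ 0.09  0.13  1.68 -0.    1.33 -1.1 ]
[ 0.00082391 -0.28998669 -0.01010459]
```

Emit:
{"method": "jog_arm", "body": {
  "commands": [
    [0, 0, 0, 0, 0, -0.1, 0],
    [0, 0, 0, 0, 0, -0.1, 0],
    [0, 0, 0, 0, 0, -0.1, 0],
    [0, 0, 0, 0, 0, -0.1, 0],
    [0, 0, 0, 0, 0, -0.1, 0],
    [0, 0, 0, 0, 0, 0, 0]
  ]
}}

```text
t: 30.1
tool_pos: [0.5628, 0.1015, 0.1163]
orientation: [-0.541, 1.501, 0.541]
ft_force: [0.9, -0.9, 1.2]
grip_width: 0.0096
```

Emit:
{"method": "jog_arm", "body": {
  "commands": [
    [0, 0, 0, 0, 0, -0.1, 0],
    [0, 0, 0, 0, 0, -0.1, 0],
    [0, 0, 0, 0, 0, -0.1, 0],
    [0, 0, 0, 0, 0, -0.1, 0],
    [0, 0, 0, 0, 0, -0.08, 0],
    [0, 0, 0, 0, 0, 0, 0]
  ]
}}

```text
t: 30.7
tool_pos: [0.5625, 0.1015, 0.1162]
orientation: [-0.168, 1.564, 0.168]
ft_force: [0.4, -0.8, 3.1]
grip_width: 0.0094
```

```bash
python3 -c "from h import *;st();print(arm.state()['moment'])"
```

```text
t 30.7 pos [562.5 101.5 116.2] x [ 0. -0. -1.] jawyaw 12.25 F [ 0.44 -0.82  3.1 ] w 9.4 j [ 0.09  0.13  1.68 -0.    1.33 -0.12]
[-0.17818537 -0.14990966  0.00785046]
```

Emit:
{"method": "jog_arm", "body": {
  "commands": [
    [0, 0, 0, 0, 0, -0.06, 0],
    [0, 0, 0, 0, 0, -0.06, 0],
    [0, 0, 0, 0, 0, 0, 0]
  ]
}}

```text
t: 31.0
tool_pos: [0.5625, 0.1015, 0.1161]
orientation: [-0.075, 1.569, 0.074]
ft_force: [-0.1, -1.1, 3.0]
grip_width: 0.0095
```

Emit:
{"method": "jog_arm", "body": {
  "commands": [
    [0, 0, 0, 0, 0, -0.06, 0],
    [0, 0, 0, 0, 0, -0.06, 0],
    [0, 0, 0, 0, 0, 0, 0]
  ]
}}

```text
t: 31.3
tool_pos: [0.5624, 0.1015, 0.116]
orientation: [0.02, 1.571, -0.02]
ft_force: [-0.9, -1.1, 2.7]
grip_width: 0.0095
```

```bash
python3 -c "from h import *;st();print(arm.state()['moment'])"
```

```text
t 31.3 pos [562.4 101.5 116. ] x [ 0. -0. -1.] jawyaw -1.45 F [-0.89 -1.13  2.71] w 9.5 j [ 0.09  0.13  1.68 -0.    1.33  0.11]
[-0.20890385 -0.09740644  0.01670403]
```

Emit:
{"method": "jog_arm", "body": {
  "commands": [
    [0, 0, 0.02, 0, 0, 0, 0.3],
    [0, 0, 0, 0, 0, 0, 0.3],
    [0, 0, 0, 0, 0, 0, 0.3],
    [0, 0, 0, 0, 0, 0, 0.3],
    [0, 0, 1, 0, 0, 0, 0.3],
    [0, 0, 3, 0, 0, 0, 0.3],
    [0, 0, 4, 0, 0, 0, 0.3],
    [0, 0, 3, 0, 0, 0, 0.3]
  ]
}}

```text
t: 32.1
tool_pos: [0.5628, 0.1016, 0.2293]
orientation: [0.023, 1.569, -0.022]
ft_force: [1.2, -0.3, 1.0]
grip_width: 0.0277
```

Emit:
{"method": "jog_arm", "body": {
  "commands": [
    [-1, -4, 0, 0, 0, 0, 0.3],
    [-1, -4, 0, 0, 0, 0, 0.3],
    [-1, -4, 0, 0, 0, 0, 0.3],
    [-1, -4, 0, 0, 0, 0, 0.3],
    [-1, -4, 0, 0, 0, 0, 0.3],
    [-1, -4, 0, 0, 0, 0, 0.3],
    [0, 0, 0, 0, 0, 0, 0.3],
    [0, 0, 0, 0, 0, 0, 0.3]
  ]
}}

```text
t: 32.9
tool_pos: [0.5023, -0.1392, 0.2269]
orientation: [0.025, 1.57, -0.024]
ft_force: [1.0, 0.8, 0.0]
grip_width: 0.0281
```

Run:
```python
from h import *
st()
I={n:arm.capture(n) for n in("top","side")}
for n in I: cv2.imwrite(f"pics/{n}9.png",I[n][:,:,::-1])
for n in I:
    for c in blobs(mask(I[n],*C["red"]),15):
        m=cv2.moments(c);print(n,np.round([m['m10']/m['m00'],m['m01']/m['m00']],1),cv2.boundingRect(c),rectz(n,c,.15))
    print("exp wing centre/top",np.round(proj(n,(.5624,.1014,.136)),1),np.round(proj(n,(.5624,.1014,.15)),1))
o=np.hstack([cv2.resize(I["side"][210:320,130:240],(400,400),interpolation=cv2.INTER_CUBIC),cv2.resize(I["top"][130:220,130:220],(400,400),interpolation=cv2.INTER_CUBIC)])
cv2.imwrite("pics/c8.png",o[:,:,::-1])
```

```text
t 32.9 pos [ 502.3 -139.2  226.9] x [ 0.001  0.    -1.   ] jawyaw -1.79 F [1.03 0.78 0.  ] w 28.1 j [-0.37 -0.09  1.69  0.    1.53 -0.34]
top [167.  167.8] (161, 166, 13, 5) [559.3  98.   24.    8.1  89.9]
exp wing centre/top [167.4 167.8] [165.3 166.5]
side [242.1 195.6] (235, 186, 16, 21) [535.8 -93.7  28.7  73.1  21.9]
side [183.6 258.1] (179, 249, 12, 22) [555.8 116.4  16.5  53.2  13.1]
exp wing centre/top [184.5 259.5] [183.5 252.8]
```

View pics/c8.png

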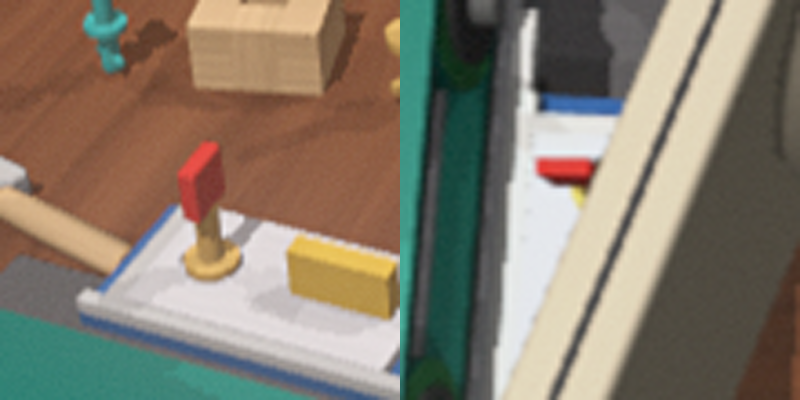

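The screw stands upright with its flange on the rest, and the wing lies across the rest (about 90° turned). The gripper is clear of everything, so I'm handing in.

```bash
python3 -c "
from rig import arm
print(arm.close_job())"
```

```text
the job is handed in; nothing more can be done
None
```

The job is handed in at about 33 s of the 72 s allowed; no verdict came back. The work rest is on the bracket, the red-winged thumbscrew is through both keyholes and locked, and the gripper has let go and moved clear.

- **Rest:** I slid it up to the end stop and then the back fence, feeling for each. The highest force reading at the wrist was about 10 N per axis.
- **Screw:** It went through both keyholes with no noticeable resistance and seated with about 3 N. I turned it about 88° clockwise. I stopped there, so I did not feel the lug at the end of the turn.
- **Last pictures:** The screw stands upright with its flange on the rest and the wing across the rest, about 90° from where it started. The wing was within about 1.7 px of where it should be. I never moved the arm near the whetstone, tin or brush, but I did not re-measure their positions.
- **Disagreement:** The fence was about 3.6 mm further along y than the first camera estimate. I used the felt position, and a later side view of the keyhole agreed with it to within 0.5 px.

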